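# Scribe round a lifting-lug template on a blank

## Robot

A 6-joint arm with a two-finger parallel gripper is mounted at the origin on a cart in front of the work surface, level with it; the furniture and walls round the work are solid. World frame = base frame: x ahead of the robot, y to its left, z up, the work surface at z = 0. Lengths are in m, angles in rad, forces in N, time in s.
With the tool pointing down it reaches from about 0.425 to 1.125 m from the base axis. Payload 14.9 kg.
Tool frame: the origin (TCP) lies on the centre line of the jaws, within the pads' length; the fingertips stand 22 mm ahead of it and the grasp point (between the pads) lies 3 mm ahead of it; y points along the fingers, x is the direction in which the jaws open and shut, and the axes are right-handed (so a half turn about y gives the same grasp; the last joint's range is limited). The gripper opens to 91 mm and grips with 3 to 60 N. Pads are 32 mm wide; open, the fingers measure 118 mm over their backs; the gripper's body (76 mm by 178 mm) begins 60 mm behind the grasp point.
Start: joints at [-1.204, 0.379, 1.734, -0, 1.028, -0.033], TCP at [0.272, -0.645, 0.236] pointing down, gripper open.
Joint ranges: [-2.77, 2.77], [-0.74, 2.19], [0, 2.66], [-1.06, 4.2], [0.31, 2.87], [-3.08, 3.08]. Speed limits (rad/s): [1.89, 1.89, 2.39, 3.14, 3.14, 3.14].

## Interface

Orientations are given as a unit quaternion [x, y, z, w].
In Python, from rig import robot gives the robot as it stands.
- The arm moves only by the shell command python3 -m creep 'ROWS' [FORCE]. ROWS is JSON, one flat list of numbers, 5 for each row, row after row: the shift along the world's x, y, z each as a share of 0.08 m, from -1 to 1, then the turn about the world's z as a share of 1.5 rad, from -1 to 1, then the gripper command: -1 is shut, 1 is fully open, values between are in proportion. In form: [tx, ty, tz, turn, hand, tx, ty, tz, turn, hand, ...]. A call has exactly 8 rows; each row is the pose to reach, as a shift and turn from the pose commanded when the call began; what a row does not reach only later rows make up. A row lasts 1/12 s, in which the tool goes at most 41.7 mm and 7.16 degrees, less where a joint would pass 70% of its speed; a pose out of reach is approached as far as the arm can. A call with a number of a shift or a turn outside -1 to 1 is refused whole. A call with a gripper value outside its range is refused whole. The fingers move at their own pace and stop on an object; FORCE is the grip in N (left out, the last holds). Time passes only in rows, so rows that repeat a pose let the fingers close, or fill a call up. It gives the time, the measured TCP pose, the force and the opening at its end, in the units of the state.
- robot.observe(): the state, without advancing time (a new reading comes with each control period).
- robot.capture(name): name is "scene" or "top" or "wrist"; returns a dict with "frame" (384x512x3 uint8, red, green, blue), "mtx" (3x3 intrinsics, pixels), "camera_from_world" (4x4, takes a point from world to camera coordinates); the wrist camera has in their place "T_tool_cam" (4x4, takes a point from camera to tool coordinates, whose origin is the TCP and whose axes are the tool frame's). Camera axes: x right, y down, z forward; pixel columns grow to the right and rows downward; lengths in m; the calibration is good to about 2 mm. A picture is of the moment at which its call begins: read the wrist's pose just before it. There is no depth.
- robot.sign_off(): hands the job in, once; it reports no verdict.
The state is a dict: "t": time; "joint_positions": joint angles; "qd": joint speeds; "joint_efforts": joint torques, N m; "position": TCP position; "orientation": TCP orientation; "wrist_force": force on the tool from outside, world axes, zero at the start; "ft_torque": the same for the moment, N m; "opening": opening from 0.0 (shut) to 1.0 (fully open).
Only numpy, scipy, OpenCV 4.12 (cv2) and the standard library are available. Lean on these libraries where they do the work, as an engineer would, in place of code of your own. Each camera call takes 0.05 s, during which the arm holds its last target. There are 200 camera calls.

## Task

Close the toggle clamp so that it holds the lug template down on the blank. Then take the scriber from its stand and, with its point on the blank and lightly against the template all the way, scribe along the template's curved front edge from its left end to its right end (as you face it) in one go, without lifting the point or shifting the template. Finally hang the scriber back upright in its stand, fully home, leaving the clamp closed and the other things where they are.

Things in the scene. Friction and masses are not known exactly. Their poses are not given: they have to be found in the camera images.
- fixture: Marking-out fixture, fixed: dark steel base plate 250 x 210 x 10 mm on the table, with the bright steel blank on its front half and a toggle clamp in the middle of its back half. Origin: centre of its underside; z up, x to the back (the clamp's side, away from the robot), y to the left. Turned up to 0.2 rad from the world axes.
- blank: The blank to be marked, fixed: bright steel plate 113 x 198 x 5 mm on the front half of the base plate. Its front edge is 117 mm and its back edge 4 mm in front of the fixture's origin. Its underside is 10 mm and its top, on which the scriber's point runs, 15 mm above the fixture's origin. Axes and origin (x, y) as the fixture's.
- template: Lifting-lug template: loose dark steel plate 8 mm thick, 170 (y) x 87 mm (x), flat on the blank. Origin on its underside, x to the back, y left, square to the fixture, its back edge at two stop pins. Front edge, vertical; x, y in mm: shoulders x = -10 for |y| = 54.2 to 85, hollow fillets radius 22 about (-32, +-54.2), round nose radius 34 about (-18, 0), tangent at (-26.5, +-32.9). Back edge x = 35.
- edge_0 (a point): Point of the template's curved front edge at the level of its underside (the blank's top): where the line begins, on the left shoulder 10 mm from the left end.
- edge_1 (a point): Point of the template's curved front edge at the level of its underside (the blank's top): station 1 of the line; stations follow each other about 24 mm apart along the edge, left to right.
- edge_2 (a point): Point of the template's curved front edge at the level of its underside (the blank's top): station 2 of the line; stations follow each other about 24 mm apart along the edge, left to right.
- edge_3 (a point): Point of the template's curved front edge at the level of its underside (the blank's top): station 3 of the line; stations follow each other about 24 mm apart along the edge, left to right.
- edge_4 (a point): Point of the template's curved front edge at the level of its underside (the blank's top): station 4 of the line; stations follow each other about 24 mm apart along the edge, left to right.
- edge_5 (a point): Point of the template's curved front edge at the level of its underside (the blank's top): station 5 of the line; stations follow each other about 24 mm apart along the edge, left to right.
- edge_6 (a point): Point of the template's curved front edge at the level of its underside (the blank's top): station 6 of the line; stations follow each other about 24 mm apart along the edge, left to right.
- edge_7 (a point): Point of the template's curved front edge at the level of its underside (the blank's top): station 7 of the line; stations follow each other about 24 mm apart along the edge, left to right.
- edge_8 (a point): Point of the template's curved front edge at the level of its underside (the blank's top): where the line ends, on the right shoulder 10 mm from the right end.
- clamp_lever (a joint): Lever of the toggle clamp on the fixture, rad: 0 closed (handle upright, pad down on the template), grows as the handle is swung to the back and the pad lifts; starts at 0.45 to 0.75. Friction holds it where it is left; moving it takes about 8 N at the handle. The rubber pad meets the template at about 0.03: push on firmly (15 N) to the stop at 0, so that it holds.
- clamp_hinge (a point): Hinge axis of the clamp lever, 66 mm above the fixture's underside; the axis runs along the fixture's y, the handle swings in the fixture's x-z plane.
- clamp_handle (a point): On the centre line of the red handle (a round bar 24 mm thick, 80 mm long), 18 mm below its upper end and 107 mm from the hinge. When closed it lies 27 mm behind and 104 mm above the hinge and the bar leans 8 degrees back from upright. The gripper can pinch the bar here across the fixture's y from above, and the bar turns between the fingers as it swings.
- stand: Scriber stand, fixed: dark round foot 68 mm across with an upright aluminium tube, 34 mm outside, 24 mm bore, mouth 54 mm above the table. Origin: centre of its underside.
- stand_rim (a point): Centre of the tube's mouth.
- scriber: Scriber, 115 mm long, about 0.12 kg, standing upright in the stand, hung by its collar on the tube's mouth: below the collar a 16 mm body that tapers to a thin point, collar 30 mm across from 46 to 51 mm above the tip, round grip 18 mm thick from 51 to 115 mm above the tip. Origin: the tip (the bottom end with the point fully out), z along the scriber to the top of the grip.
- scriber_tip (a point): Lower end of the scriber's sprung point, a steel pin 4 mm thick, 17 mm long, with a round end, on the scriber's axis. When it runs along the template its axis is 2 mm from the edge.
- scriber_point (a joint): How far the scriber's point is pressed in, m: 0 fully out, 0.008 fully in. A spring pushes it out with 0.9 N at 0 and 3.3 N fully in; about 3 mm is right for marking.
- steel_cup: Bystander: white enamel cup, 69 mm wide, 91 mm high with its ear; origin at its foot.
- magnet_square_1: Bystander: flat magnetic angle 65 x 65 x 15 mm lying on the table; origin at its foot.
- offcut_3: Bystander: flat steel offcut 30 x 120 x 14 mm; origin at its middle, underside.
There are look-alikes about, which are no part of the job. Leave any green look-alike of the scriber alone.

How it is judged:
By the outcome, as a careful person would: the job done as asked, in the order asked, and still so for the second after the job is handed in, with the robot touching nothing.
It also fails if it takes over 72 s, if anything falls off the work surface, if the arm or the gripper's body presses on something with over 40 N, if the wrist force passes 120 N, or if a joint passes its speed limit or range.

## Working session

There is one attempt and no reset: what is moved stays moved. The work goes in short steps, Python scripts to look and compute and a shell command to move; the robot and the scene stay as the last step left them, time stands still between calls to the robot, and variables do not carry over. Pictures are saved under pics/ and viewed, about 8 in all and at most 12, crops included, and the job is handed in when it is done.

```bash
mkdir -p pics; ls; cat > h.py <<'E'
import numpy as np, cv2, json
from rig import robot
from scipy.spatial.transform import Rotation as R
def cap(n):
    s=robot.observe(); c=robot.capture(n); K=np.array(c["mtx"])
    if n=="wrist":
        T=np.eye(4);T[:3,:3]=R.from_quat(s["orientation"]).as_matrix();T[:3,3]=s["position"]
        M=np.linalg.inv(T@np.array(c["T_tool_cam"]))
    else: M=np.array(c["camera_from_world"])
    np.savez(f"pics/{n}_{s['t']:.2f}.npz",f=c["frame"],K=K,M=M); np.savez(f"pics/last_{n}.npz",f=c["frame"],K=K,M=M)
    return np.array(c["frame"]),K,M
def last(n):
    d=np.load(f"pics/last_{n}.npz"); return d["f"],d["K"],d["M"]
def ray(uv,K,M):
    d=M[:3,:3].T@np.linalg.inv(K)@np.array([uv[0],uv[1],1.]); return -M[:3,:3].T@M[:3,3],d/np.linalg.norm(d)
def onz(uv,z,K,M):
    o,d=ray(uv,K,M); return o+d*(z-o[2])/d[2]
def proj(p,K,M):
    q=K@(M[:3,:3]@np.array(p)+M[:3,3]); return q[:2]/q[2]
def save(f,name): cv2.imwrite("pics/"+name,cv2.cvtColor(f,cv2.COLOR_RGB2BGR))
E
python3 - <<'E'
from h import *
fs=[]
for n in("scene","top"):
    f,K,M=cap(n); fs.append(f); print(n,K.round(1).tolist(),M.round(3).tolist())
save(cv2.resize(fs[0],(800,600)),"scene0.png");save(cv2.resize(fs[1],(800,600)),"top0.png")
print({k:np.round(v,3).tolist() for k,v in robot.observe().items()})
E
```

```text
pics
scene [[364.4, 0.0, 261.9], [0.0, 364.4, 198.0], [0.0, 0.0, 1.0]] [[-0.811, -0.586, -0.007, 0.445], [-0.257, 0.367, -0.894, 0.274], [0.526, -0.723, -0.448, 0.76], [0.0, 0.0, 0.0, 1.0]]
top [[354.8, 0.0, 253.9], [0.0, 354.8, 190.5], [0.0, 0.0, 1.0]] [[0.018, -1.0, 0.023, -0.041], [-0.992, -0.021, -0.122, 0.563], [0.123, -0.02, -0.992, 1.031], [0.0, 0.0, 0.0, 1.0]]
{'t': 0.1, 'joint_positions': [-1.204, 0.379, 1.735, 0.0, 1.029, -0.033], 'qd': [-0.0, -0.002, -0.002, 0.001, -0.001, -0.001], 'joint_efforts': [-0.002, -76.505, -43.53, 0.065, 0.04, -0.0], 'position': [0.272, -0.644, 0.235], 'orientation': [-0.589, 0.391, -0.39, 0.59], 'wrist_force': [0.775, -0.62, 0.166], 'ft_torque': [-0.032, 0.014, -0.035], 'opening': 0.999}
```

View pics/scene0.png

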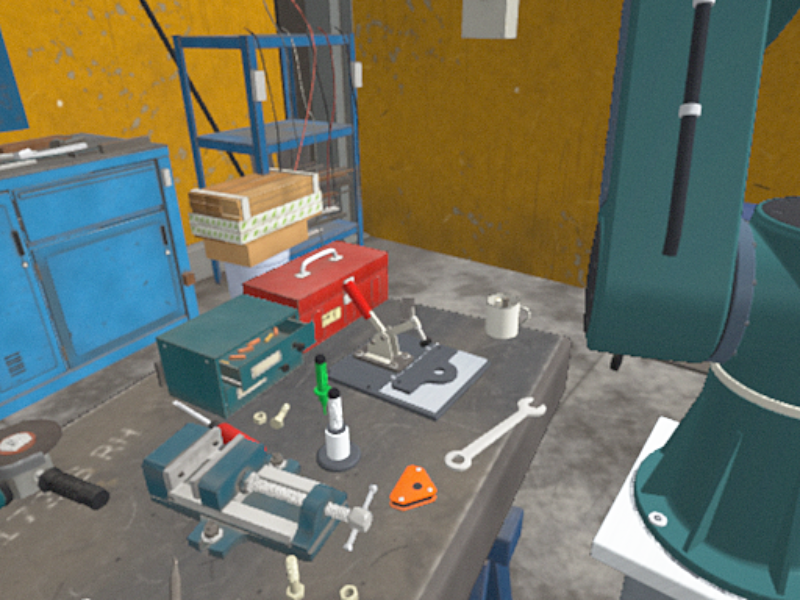

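View pics/top0.png

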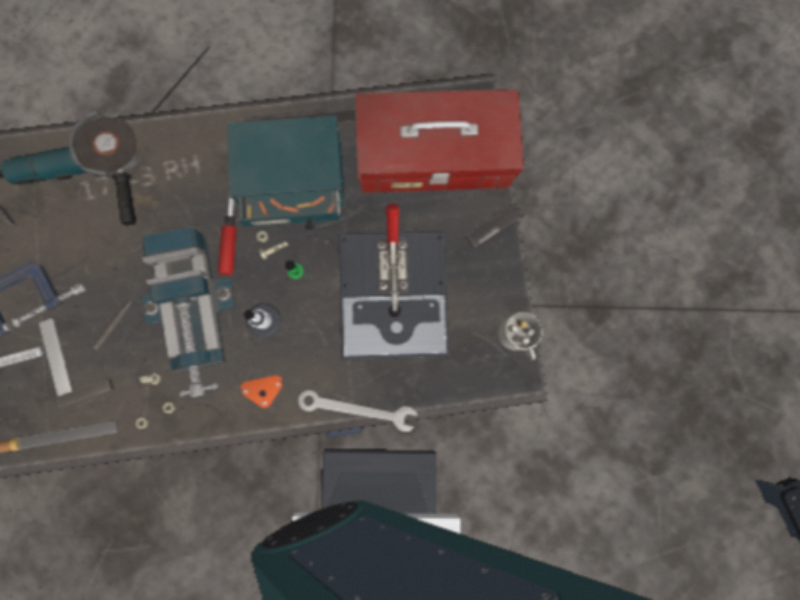

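Pictures 1–2 (800x600 scale): in top, the fixture is at (395,290), its red handle at (393,222), the stand with the black/white scriber at (262,320), and a green look-alike at (293,270). In scene, the scriber is at (335,420) and the green one at (321,375). The white/black one, hung in the aluminium tube, fits the description. Next I measure and confirm it in a crop.

```bash
python3 - <<'E'
from h import *
f,K,M=last("top"); g,K2,M2=last("scene")
h=cv2.cvtColor(f,cv2.COLOR_RGB2HSV)
# blank
m=((h[...,2]>125)&(h[...,1]<60)).astype(np.uint8); m[:180]=0;m[235:]=0;m[:,:210]=0;m[:,295:]=0
n,l,st,_=cv2.connectedComponentsWithStats(m); i=1+np.argmax(st[1:,4]); print(st[i])
pts=np.argwhere(l==i)[:,::-1]
W=np.array([onz(p,.015,K,M)[:2] for p in pts]);r=cv2.minAreaRect((W*1000).astype(np.float32));print("blank",r,cv2.boxPoints(r).round(1).tolist())
def red(f,box):
    h=cv2.cvtColor(f,cv2.COLOR_RGB2HSV); m=(((h[...,0]<8)|(h[...,0]>172))&(h[...,1]>170)&(h[...,2]>90)).astype(np.uint8)
    x0,y0,x1,y1=box; q=np.zeros_like(m); q[y0:y1,x0:x1]=m[y0:y1,x0:x1]
    n,l,st,c=cv2.connectedComponentsWithStats(q); i=1+np.argmax(st[1:,4]); p=np.argwhere(l==i)[:,::-1]; return p
p=red(f,(240,129,262,160)); print("handle top px",p.min(0),p.max(0),cv2.minAreaRect(p.astype(np.float32)))
p=red(g,(218,177,245,206)); print("handle scene",p.min(0),p.max(0),cv2.minAreaRect(p.astype(np.float32)))
a=cv2.resize(f[120:235,140:300],(640,460),interpolation=2);b=cv2.resize(g[220:305,190:250],(325,460),interpolation=2)
save(cv2.resize(np.hstack([a,b]),(800,381)),"crop1.png")
E
```

```text
[ 220  180   66   48 1360]
blank ((527.4705810546875, -25.65111541748047), (141.52793884277344, 197.9789276123047), 2.9294862747192383) [[451.70001220703125, 69.5999984741211], [461.8999938964844, -128.10000610351562], [603.2000122070312, -120.9000015258789], [593.0999755859375, 76.80000305175781]]
handle top px [248 131] [254 154] ((251.0, 142.5), (23.0, 6.0), 90.0)
handle scene [218 177] [244 205] ((231.0, 191.0), (28.0, 26.0), 90.0)
```

View pics/crop1.png

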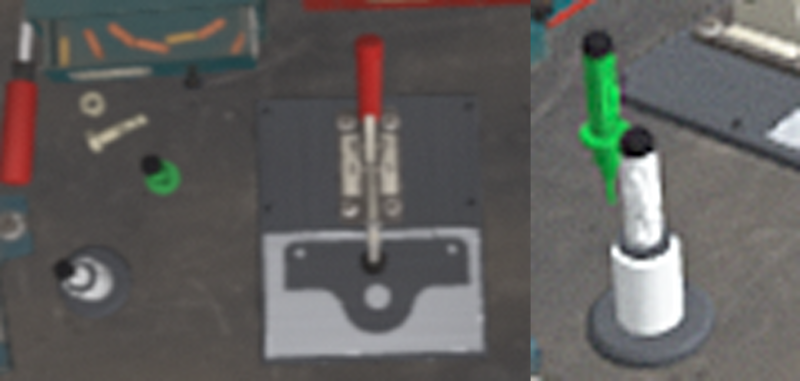

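Picture 3 confirms it: the white scriber with black cap stands in the aluminium tube (crop 640,140 in scene, 65,268 in top); the green one hangs elsewhere. Blank corners in the crop are about (264,233), (480,230), (484,352) and (266,358).

```bash
python3 - <<'E'
from h import *
f,K,M=last("top"); g,K2,M2=last("scene")
s=3.3155
o=lambda u,v:(140-.5+u/s,120-.5+v/s)
c=[onz(o(*p),.015,K,M) for p in [(264,233),(480,230),(484,353),(266,358)]]
print(np.round(c,4)[:,:2].tolist())
y=(c[0]-c[1]+c[3]-c[2]);th=np.arctan2(-y[0],y[1]);print("yaw",th)
ctr=np.mean(c,0)[:2]; Rz=np.array([[np.cos(th),-np.sin(th)],[np.sin(th),np.cos(th)]])
F=ctr+Rz@[.0605,0];print("fixture",F)
for n,(x,y,z) in dict(hinge=(0,0,.066)).items(): pass
# base plate corners check
for q in [(-.125,.105),(-.125,-.105),(.125,.105),(.125,-.105)]:
    w=F+Rz@q; u=proj([*w,.01],K,M); print(q,((u[0]-139.5)*s,(u[1]-119.5)*s))
# stand: foot circle
for name,(a,b) in dict(foot=(92,283)).items():
    print("foot z~.003",onz(o(a,b),.005,K,M))
print("rim",onz(o(84,276),.054,K,M))
# scriber cap top: top view and scene
t=onz(o(64,268),.123,K,M);print("cap at z=.123",t)
# scene crop: 60px->325*.829=269.4px : 4.49
u2=(190-.5+(637-530.6)/4.49,220-.5+135/4.482);print("scene cap",u2,onz(u2,.123,K2,M2))
# handle end: top pix & scene px -> triangulate
o1,d1=ray(o(370,41),K,M);o2,d2=ray((347/1.5625,284/1.5625),K2,M2)
A=np.stack([d1,-d2],1);k=np.linalg.lstsq(A,o2-o1,rcond=None)[0];P=(o1+d1*k[0]+o2+d2*k[1])/2;print("handle end",P,np.linalg.norm(o1+d1*k[0]-o2-d2*k[1]))
v=Rz.T@(P[:2]-F);print("in fixture",v,P[2])
E
```

```text
[[0.5659, 0.0757], [0.5729, -0.1237], [0.4596, -0.1283], [0.4514, 0.0704]]
yaw 0.03834714750858549
fixture [ 0.57288963 -0.02414216]
(-0.125, 0.105) (np.float64(260.04516144311424), np.float64(366.1454033205796))
(-0.125, -0.105) (np.float64(489.427474602623), np.float64(361.58391109515765))
(0.125, 0.105) (np.float64(257.99056623339396), np.float64(98.2938123314583))
(0.125, -0.105) (np.float64(481.08481297817826), np.float64(95.12800364672584))
foot z~.003 [0.51731685 0.2333235  0.005     ]
rim [0.51952947 0.22973421 0.054     ]
cap at z=.123 [0.52001041 0.23059296 0.123     ]
scene cap (213.19710467706014, 249.62048192771084) [0.51703062 0.22892092 0.123     ]
handle end [ 0.70922954 -0.01822325  0.14912827] 0.0034406513724120832
in fixture [0.13646659 0.00068759] 0.14912827125815026
```

```bash
python3 - <<'E'
from h import *
s=robot.observe();m=R.from_quat(s["orientation"]).as_matrix();print(m.round(3))
ax=np.arctan2(m[1,0],m[0,0]);print("jaw yaw",ax, "turn to fixture y",[.0383+k*np.pi/2-ax for k in(-1,1)],"q6",s["joint_positions"][5])
F=np.array([.5729,-.0241]);t=.0383
print("handle",F+[np.cos(t)*.124,np.sin(t)*.124])
c=robot.capture("wrist");print(np.array(c["T_tool_cam"]).round(3).tolist(),np.array(c["mtx"])[0,0])
E
```

```text
[[ 0.389 -0.     0.921]
 [-0.921  0.001  0.389]
 [-0.001 -1.     0.   ]]
jaw yaw -1.1709738951017137 turn to fixture y [np.float64(-0.3615224316931829), np.float64(2.7800702218966102)] q6 -0.0332851476515654
handle [ 0.69680906 -0.01935196]
[[1.0, 0.0, 0.0, 0.0], [-0.0, -0.271, 0.962, -0.15], [0.0, -0.962, -0.271, 0.078], [0.0, 0.0, 0.0, 1.0]] 337.2618330858159
```

```bash
python3 -m creep '[0.08,0.12,0,-0.03,1, 0.16,0.25,0,-0.06,1, 0.25,0.37,0,-0.09,1, 0.33,0.5,0,-0.12,1, 0.42,0.62,0,-0.15,1, 0.5,0.75,0,-0.18,1, 0.58,0.87,0,-0.21,1, 0.66,1,0,-0.241,1]'
for i in 1 2 3 4 5 6; do python3 -m creep '[0.08,0.12,0,0,1, 0.16,0.25,0,0,1, 0.25,0.37,0,0,1, 0.33,0.5,0,0,1, 0.42,0.62,0,0,1, 0.5,0.75,0,0,1, 0.58,0.87,0,0,1, 0.66,1,0,0,1]' | tail -1; done
python3 -m creep '[0.08,0.12,0,0,1, 0.16,0.25,0,0,1, 0.25,0.37,0,0,1, 0.33,0.5,0,0,1, 0.42,0.62,0,0,1, 0.46,0.75,0,0,1, 0.47,0.82,0,0,1, 0.47,0.82,0,0,1]'
python3 - <<'E'
from h import *
f,K,M=cap("wrist");save(cv2.resize(f,(800,600)),"wrist1.png")
g,_,_=cap("top")
E
```

```text
t: 0.82
position: [0.3255, -0.5642, 0.2357]
orientation: [-0.509, 0.491, -0.491, 0.509]
wrist_force: [-0.3, 0.2, -0.0]
opening: 1.003
opening: 1.0
opening: 1.001
opening: 1.001
opening: 1.001
opening: 0.996
opening: 1.0
t: 5.48
position: [0.6797, -0.018, 0.2358]
orientation: [0.51, -0.49, 0.49, -0.51]
wrist_force: [-0.2, 0.8, 0.0]
opening: 1.001
```

View pics/wrist1.png

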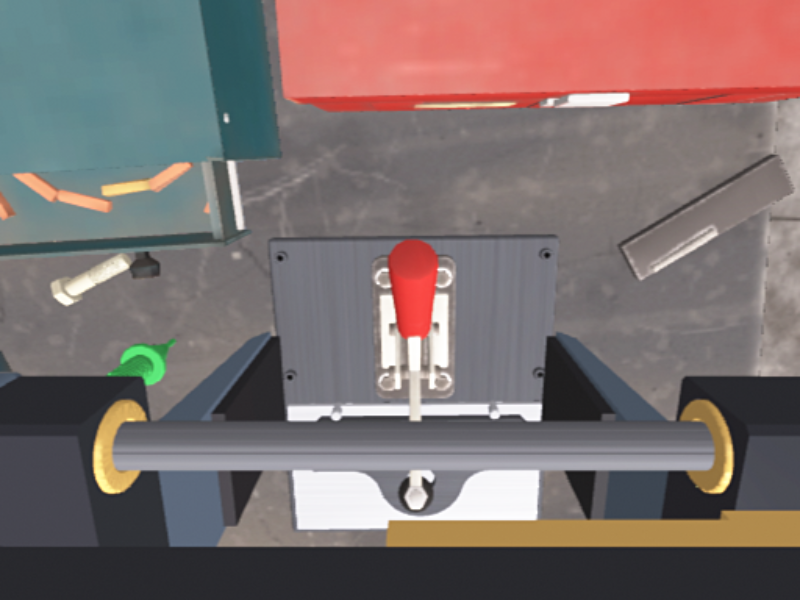

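Picture 4: the handle lies between the open jaws (bar from (413,240) to (415,335)), with plate back corners at (270,237) and (558,235) and blank corners at (295,530), (538,528), (287,405) and (541,403).

```bash
python3 - <<'E'
from h import *
f,K,M=last("wrist");k=1.5625;o=lambda u,v:(u/k-.5+.18,v/k-.5+.18)
src=[(.125,.105),(.125,-.105),(-.117,.099),(-.117,-.099),(-.004,.099),(-.004,-.099)]
px=[(270,237),(558,235),(295,530),(538,528),(287,405),(541,403)];z=[.01,.01]+[.015]*4
W=np.array([onz(o(*p),zz,K,M)[:2] for p,zz in zip(px,z)])
S=np.array(src);Sc=S-S.mean(0);Wc=W-W.mean(0)
t=np.arctan2((Sc[:,0]*Wc[:,1]-Sc[:,1]*Wc[:,0]).sum(),(Sc*Wc).sum());Rz=np.array([[np.cos(t),-np.sin(t)],[np.sin(t),np.cos(t)]])
F=W.mean(0)-Rz@S.mean(0);print("yaw",t,"F",F,"res mm",((W-F-S@Rz.T)*1000).round(1).tolist())
def infix(uv):
    # ray intersect fixture plane y=0
    p,d=ray(uv,K,M);n=np.array([-np.sin(t),np.cos(t),0]);a=p.copy();a[:2]-=F
    q=a-d*(a@n)/(d@n);return q
# plane y=0 is seen edge on; instead give lateral offset at z
for uv in [(413,245),(414,330),(415,494)]:
  for zz in (.15,.1): 
    w=onz(o(*uv),zz,K,M)[:2]-F;print(uv,zz,(Rz.T@w*1000).round(1))
# handle end vs lever angle, hx
for hx in(.035,.045,.055,.0605):
  for th in(.45,.55,.65,.75):
    # upper end of bar: back edge and axis
    a=.1396+th; e=np.array([hx+.107*np.sin(.254+th)+.018*np.sin(a),.066+.107*np.cos(.254+th)+.018*np.cos(a)])
    b=e+.012*np.array([np.cos(a),-np.sin(a)])   # rear lower corner
    r=[]
    for q in(e,b):
        w=F+Rz@[q[0],0];u=(proj([*w,q[1]],K,M)+.32)*k;r+=[u.round(0).tolist()]
        
    lt=np.load("pics/last_top.npz")
    w=F+Rz@[e[0],0];u=proj([*w,e[1]],lt["K"],lt["M"]);
    lo=np.array([hx+.107*np.sin(.254+th)-.062*np.sin(a),.066+.107*np.cos(.254+th)-.062*np.cos(a)]);w=F+Rz@[lo[0],0];u2=(proj([*w,lo[1]],K,M)+.32)*k
    s=np.load("pics/last_scene.npz");w=F+Rz@[e[0],0];u3=proj([*w,e[1]],s["K"],s["M"])*k
    print(hx,th,r,"low",u2.round(0),"top",(u[1]*k).round(1),"scene",u3.round())
E
```

```text
yaw 0.04797571253754493 F [ 0.57404283 -0.02324501] res mm [[1.4, -2.1], [0.9, 1.5], [-1.6, 1.8], [-1.1, -2.7], [0.2, 0.1], [0.2, 1.4]]
(413, 245) 0.15 [143.5   0.2]
(413, 245) 0.1 [135.    0.2]
(414, 330) 0.15 [102.9   0. ]
(414, 330) 0.1 [85.8  0.1]
(415, 494) 0.15 [13.1  0.3]
(415, 494) 0.1 [-23.1   0.3]
0.035 0.45 [[414.0, 315.0], [414.0, 289.0]] low [414. 354.] top 216.5 scene [354. 280.]
0.035 0.55 [[414.0, 290.0], [414.0, 267.0]] low [414. 347.] top 212.6 scene [350. 283.]
0.035 0.65 [[414.0, 268.0], [413.0, 247.0]] low [414. 341.] top 209.5 scene [347. 287.]
0.035 0.75 [[413.0, 248.0], [413.0, 230.0]] low [414. 335.] top 207.0 scene [344. 291.]
0.045 0.45 [[414.0, 293.0], [414.0, 268.0]] low [414. 338.] top 210.9 scene [350. 279.]
0.045 0.55 [[414.0, 269.0], [413.0, 245.0]] low [414. 331.] top 207.0 scene [346. 282.]
0.045 0.65 [[413.0, 247.0], [413.0, 226.0]] low [414. 325.] top 203.9 scene [343. 285.]
0.045 0.75 [[413.0, 228.0], [413.0, 210.0]] low [414. 320.] top 201.5 scene [340. 289.]
0.055 0.45 [[414.0, 271.0], [413.0, 246.0]] low [414. 321.] top 205.2 scene [346. 278.]
0.055 0.55 [[413.0, 247.0], [413.0, 223.0]] low [414. 315.] top 201.5 scene [342. 281.]
0.055 0.65 [[413.0, 225.0], [413.0, 204.0]] low [414. 309.] top 198.4 scene [339. 284.]
0.055 0.75 [[413.0, 206.0], [413.0, 189.0]] low [414. 304.] top 196.1 scene [336. 288.]
0.0605 0.45 [[413.0, 258.0], [413.0, 233.0]] low [414. 312.] top 202.1 scene [343. 277.]
0.0605 0.55 [[413.0, 234.0], [413.0, 211.0]] low [414. 306.] top 198.4 scene [340. 280.]
0.0605 0.65 [[413.0, 213.0], [413.0, 192.0]] low [414. 300.] top 195.4 scene [337. 284.]
0.0605 0.75 [[413.0, 195.0], [413.0, 177.0]] low [414. 295.] top 193.1 scene [334. 288.]
```

```bash
python3 -m creep '[0.1,0,-0.12,0,1, 0.2,0,-0.25,0,1, 0.2,0,-0.37,0,1, 0.2,0,-0.5,0,1, 0.2,0,-0.62,0,1, 0.2,0,-0.75,0,1, 0.2,0,-0.87,0,1, 0.2,0,-1,0,1]'
python3 -m creep '[0,0,-0.1,0,1, 0,0,-0.2,0,1, 0,0,-0.2,0,-1, 0,0,-0.2,0,-1, 0,0,-0.2,0,-1, 0,0,-0.2,0,-1, 0,0,-0.2,0,-1, 0,0,-0.2,0,-1]' 45
python3 - <<'E'
from h import *
f,K,M=cap("wrist");save(cv2.resize(f,(800,600)),"wrist2.png")
cap("top");cap("scene")
E
```

```text
t: 6.25
position: [0.6955, -0.0192, 0.1549]
orientation: [0.51, -0.49, 0.49, -0.509]
wrist_force: [-0.5, -0.2, 0.2]
opening: 0.997
t: 6.92
position: [0.6959, -0.0192, 0.1404]
orientation: [-0.509, 0.49, -0.491, 0.51]
wrist_force: [0.5, -0.4, -0.0]
opening: 0.594
```

View pics/wrist2.png

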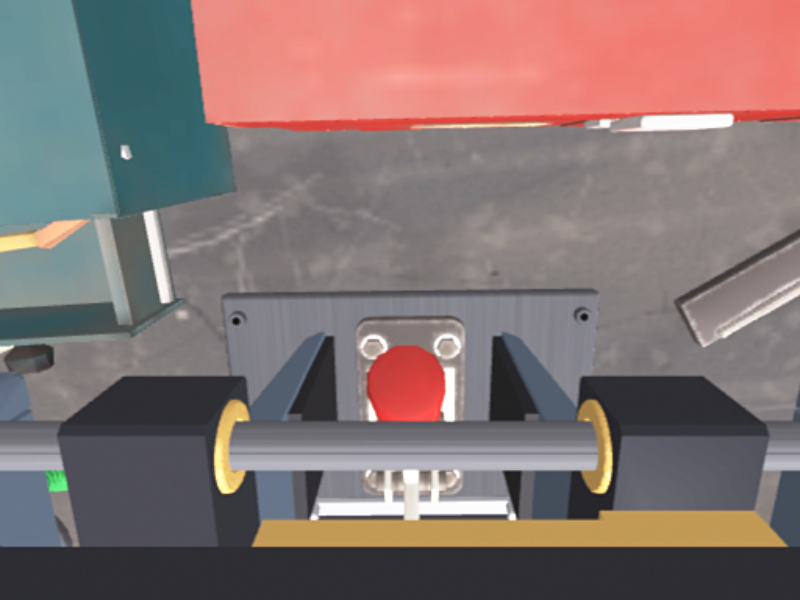

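Picture 5: the red bar end (406,385) is centred between the jaws. Closing the rest of the way, then swinging along the arc.

```bash
python3 -m creep '[0,0,0,0,-1, 0,0,0,0,-1, 0,0,0,0,-1, 0,0,0,0,-1, 0,0,0,0,-1, 0,0,0,0,-1, 0,0,0,0,-1, 0,0,0,0,-1]' 45
python3 -m creep '[-0.045,0,0.05,0,-1, -0.09,0,0.095,0,-1, -0.14,0,0.14,0,-1, -0.19,-0.01,0.18,0,-1, -0.245,-0.01,0.22,0,-1, -0.3,-0.01,0.26,0,-1, -0.3,-0.01,0.26,0,-1, -0.3,-0.01,0.26,0,-1]'
```

```text
t: 7.73
position: [0.6956, -0.0176, 0.1399]
orientation: [-0.509, 0.491, -0.49, 0.51]
wrist_force: [-1.2, 15.0, 0.1]
opening: 0.252
t: 8.4
position: [0.6705, -0.0188, 0.1599]
orientation: [0.51, -0.491, 0.489, -0.509]
wrist_force: [-4.9, 11.5, -3.1]
opening: 0.256
```

```bash
python3 -m creep '[-0.06,0.02,0.03,0,-1, -0.12,0.02,0.06,0,-1, -0.18,0.02,0.09,0,-1, -0.24,0.02,0.115,0,-1, -0.3,0.01,0.135,0,-1, -0.37,0.01,0.155,0,-1, -0.37,0.01,0.155,0,-1, -0.37,0.01,0.155,0,-1]'
python3 - <<'E'
from h import *
f,K,M=cap("scene");save(cv2.resize(f[160:270,200:330],(780,660))[:600],"scene3.png")
print(robot.observe()["wrist_force"],robot.observe()["ft_torque"])
E
```

```text
t: 9.07
position: [0.642, -0.0199, 0.1731]
orientation: [0.51, -0.49, 0.491, -0.509]
wrist_force: [-0.7, -5.5, -3.1]
opening: 0.248
[ 0.02527981 -6.44197954 -2.80345226] [-1.03101909 -0.43470499 -0.07201903]
```

View pics/scene3.png

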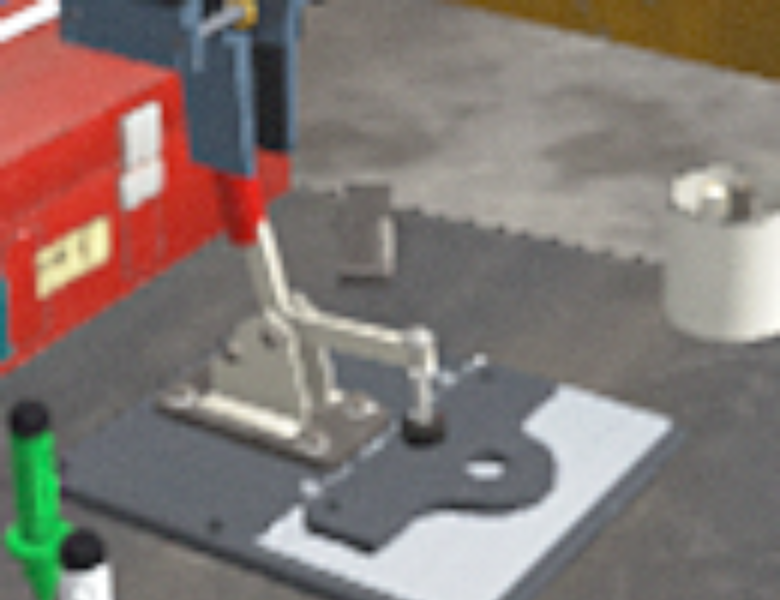

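Picture 6: the handle is nearly upright and the pad is right at the template. I push on to the stop while watching the force.

```bash
python3 -m creep '[-0.02,0,0.003,0,-1, -0.04,0,0.006,0,-1, -0.06,0,0.01,0,-1, -0.06,0,0.01,0,-1, -0.06,0,0.01,0,-1, -0.06,0,0.01,0,-1, -0.06,0,0.01,0,-1, -0.06,0,0.01,0,-1]'
python3 -m creep '[-0.02,0,0,0,-1, -0.04,0,0,0,-1, -0.06,0,0,0,-1, -0.06,0,0,0,-1, -0.06,0,0,0,-1, -0.06,0,0,0,-1, -0.06,0,0,0,-1, -0.06,0,0,0,-1]'
```

```text
t: 9.78
position: [0.6384, -0.02, 0.1742]
orientation: [-0.509, 0.489, -0.491, 0.51]
wrist_force: [8.1, -6.0, -6.8]
opening: 0.251
t: 10.45
position: [0.635, -0.0202, 0.175]
orientation: [-0.508, 0.488, -0.492, 0.511]
wrist_force: [14.3, -8.2, -5.2]
opening: 0.253
```

```bash
python3 -m creep '[-0.02,0,0,0,-1, -0.04,0,0,0,-1, -0.06,0,0,0,-1, -0.06,0,0,0,-1, -0.06,0,0,0,-1, -0.06,0,0,0,-1, -0.06,0,0,0,-1, -0.06,0,0,0,-1]' 60
python3 -m creep '[-0.02,0,0,0,-1, -0.03,0,0,0,-1, -0.03,0,0,0,-1, -0.03,0,0,0,-1, -0.03,0,0,0,-1, -0.03,0,0,0,-1, -0.03,0,0,0,-1, -0.03,0,0,0,-1]'
python3 - <<'E'
from h import *
f,K,M=cap("scene");save(cv2.resize(f[160:270,200:330],(780,660))[:600],"scene4.png")
E
```

```text
t: 11.12
position: [0.6329, -0.0203, 0.1754]
orientation: [-0.507, 0.487, -0.494, 0.512]
wrist_force: [33.7, -8.1, -20.5]
opening: 0.246
t: 11.78
position: [0.6325, -0.0203, 0.1754]
orientation: [-0.506, 0.485, -0.495, 0.513]
wrist_force: [52.7, -8.7, -35.8]
opening: 0.248
```

View pics/scene4.png

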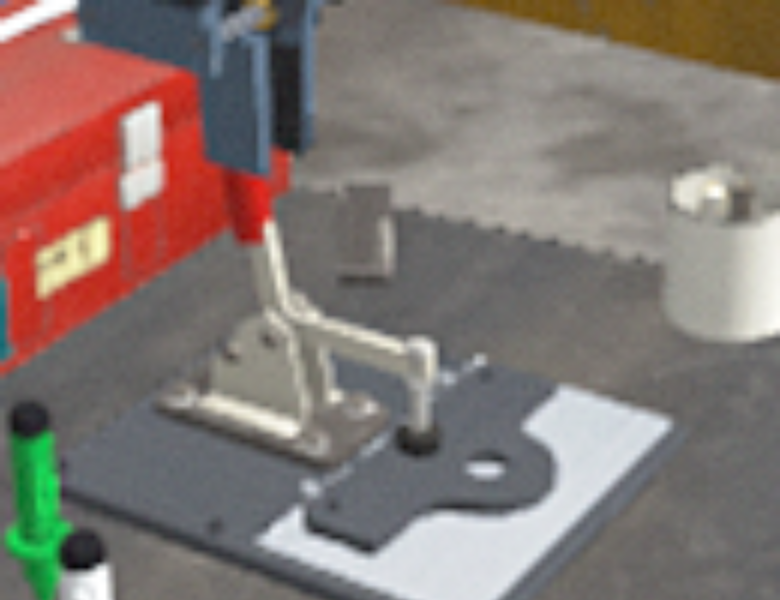

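Picture 7: the pad is down on the template and the lever is hard at its stop (force jumped to 50 N with no more travel). I relax, release, rise, and go over to the stand.

```bash
python3 -m creep '[0.02,0,0,0,-1, 0.04,0,0,0,-1, 0.04,0,0,0,0, 0.04,0,0,0,0, 0.04,0,0,0,0, 0.04,0,0,0,0, 0.04,0,0,0,0, 0.04,0,0,0,0]'
python3 -m creep '[0,0,0.12,0,0, 0,0,0.25,0,0, 0,0,0.37,0,0, 0,0,0.5,0,0, 0,0,0.62,0,0, 0,0,0.75,0,0, 0,0,0.87,0,0, 0,0,1,0,0]'
for i in 1 2 3; do python3 -m creep '[-0.05,0.1,0,0,0, -0.09,0.2,0,0,0, -0.14,0.3,0,0,0, -0.18,0.4,0,0,0, -0.23,0.5,0,0,0, -0.27,0.6,0,0,0, -0.32,0.7,0,0,0, -0.36,0.785,0,0,0]' | head -2; done
python3 -m creep '[-0.05,0.1,-0.06,0,0, -0.09,0.2,-0.12,0,0, -0.14,0.3,-0.18,0,0, -0.18,0.4,-0.24,0,0, -0.23,0.5,-0.3,0,0, -0.27,0.6,-0.36,0,0, -0.32,0.7,-0.4,0,0, -0.36,0.785,-0.4,0,0]'
python3 - <<'E'
from h import *
f,K,M=cap("wrist");save(cv2.resize(f,(800,600)),"wrist5.png"); cap("top");cap("scene")
E
```

```text
t: 12.5
position: [0.6283, -0.0191, 0.1739]
orientation: [0.51, -0.49, 0.49, -0.509]
wrist_force: [0.5, 0.3, -0.9]
opening: 0.502
t: 13.17
position: [0.6284, -0.0192, 0.255]
orientation: [-0.509, 0.49, -0.49, 0.51]
wrist_force: [-0.2, -0.4, 0.3]
opening: 0.497
t: 13.83
position: [0.5991, 0.0446, 0.2538]
t: 14.5
position: [0.5704, 0.1073, 0.2539]
t: 15.17
position: [0.5416, 0.1701, 0.2539]
t: 15.83
position: [0.5125, 0.2327, 0.221]
orientation: [0.51, -0.49, 0.49, -0.509]
wrist_force: [-0.6, 0.2, 1.1]
opening: 0.498
```

View pics/wrist5.png

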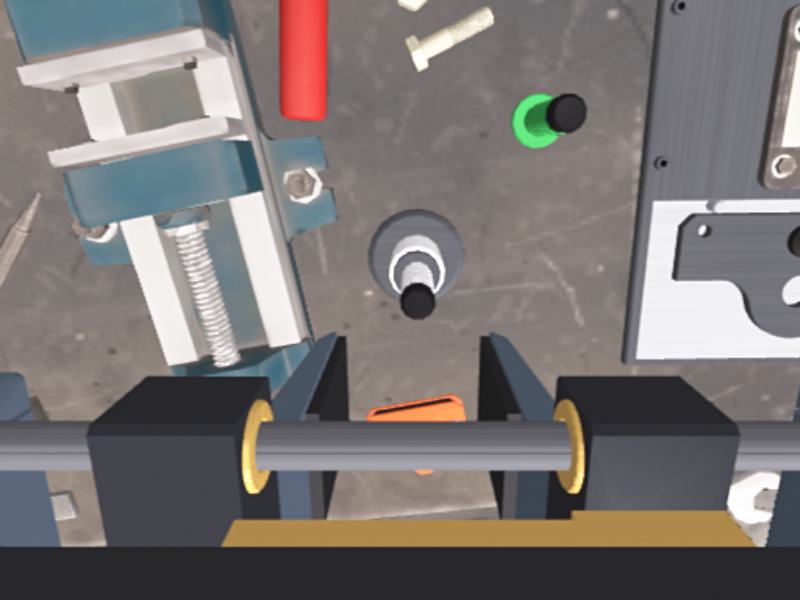

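```bash
python3 - <<'E'
from h import *
f,K,M=last("wrist");k=1.5625;o=lambda u,v:(u/k-.32,v/k-.32)
h=cv2.cvtColor(f,cv2.COLOR_RGB2HSV)
m=(h[...,2]<45).astype(np.uint8);q=np.zeros_like(m);q[165:210,245:290]=m[165:210,245:290]
n,l,st,c=cv2.connectedComponentsWithStats(q);i=1+np.argmax(st[1:,4]);print(st[i],c[i]*k)
print("cap",onz(o(418,301),.123,K,M),"rim",onz(o(417,268),.054,K,M),"foot",onz(o(416,257),.006,K,M))
for n,p,z in[("tmplLback",(678,213),.023),("tmplLfront",(675,280),.023),("blankLback",(652,200),.015),("blankLfront",(628,362),.015)]:print(n,onz(o(*p),z,K,M)[:2])
E
```

```text
[257 182  21  20 134] [415.46175373 293.76166045]
cap [0.52037706 0.23083217 0.123     ] rim [0.52193853 0.23085535 0.054     ] foot [0.51943996 0.23108952 0.006     ]
tmplLback [0.55862727 0.06074193]
tmplLfront [0.51365003 0.05485663]
blankLback [0.56577746 0.07554643]
blankLfront [0.44970639 0.07418326]
```

Picture 8: scriber cap at (418,300), tube mouth at (417,268), green one well clear at (565,113). Lowering over the scriber and gripping.

```bash
python3 -m creep '[0.05,-0.01,0,0,0, 0.1,-0.02,-0.1,0,0, 0.1,-0.02,-0.2,0,0, 0.1,-0.02,-0.3,0,0, 0.1,-0.02,-0.4,0,0, 0.1,-0.02,-0.5,0,0, 0.1,-0.02,-0.6,0,0, 0.1,-0.02,-0.7,0,0]'
python3 -m creep '[0,0,-0.15,0,0, 0,0,-0.3,0,0, 0,0,-0.45,0,0, 0,0,-0.6,0,0, 0,0,-0.75,0,0, 0,0,-0.86,0,0, 0,0,-0.86,0,-0.3, 0,0,-0.86,0,-0.5]'
python3 -m creep '[0,0,0,0,-1, 0,0,0,0,-1, 0,0,0,0,-1, 0,0,0,0,-1, 0,0,0,0,-1, 0,0,0,0,-1, 0,0,0,0,-1, 0,0,0,0,-1]' 30
```

```text
t: 16.65
position: [0.5211, 0.2303, 0.1649]
orientation: [0.51, -0.49, 0.49, -0.509]
wrist_force: [-0.2, -0.8, -0.8]
opening: 0.498
t: 17.32
position: [0.5211, 0.2303, 0.0966]
orientation: [0.51, -0.49, 0.49, -0.509]
wrist_force: [0.5, 0.3, -0.5]
opening: 0.385
t: 17.98
position: [0.5216, 0.2305, 0.0977]
orientation: [-0.509, 0.49, -0.49, 0.51]
wrist_force: [-0.8, 0.1, 6.2]
opening: 0.19
```

```bash
python3 -m creep '[0,0,0.12,0,-1, 0,0,0.25,0,-1, 0,0,0.37,0,-1, 0,0,0.5,0,-1, 0,0,0.62,0,-1, 0,0,0.75,0,-1, 0,0,0.87,0,-1, 0,0,1,0,-1]'
for i in 1 2 3 4; do python3 -m creep '[-0.03,-0.1,0,0,-1, -0.06,-0.2,0,0,-1, -0.09,-0.3,0,0,-1, -0.12,-0.4,0,0,-1, -0.16,-0.5,0,0,-1, -0.19,-0.6,0,0,-1, -0.22,-0.7,0,0,-1, -0.25,-0.81,0,0,-1]' | head -5; done
python3 - <<'E'
from h import *
f,K,M=cap("wrist");save(cv2.resize(f,(800,600)),"wrist6.png"); cap("top");cap("scene");print(robot.observe()["position"])
E
```

```text
t: 18.65
position: [0.5212, 0.2304, 0.1782]
orientation: [-0.509, 0.49, -0.49, 0.509]
wrist_force: [0.8, -0.6, -0.9]
opening: 0.194
t: 19.32
position: [0.5009, 0.1647, 0.177]
orientation: [0.51, -0.49, 0.49, -0.509]
wrist_force: [0.2, 0.4, -1.5]
opening: 0.186
t: 19.98
position: [0.481, 0.1, 0.1772]
orientation: [-0.509, 0.49, -0.49, 0.51]
wrist_force: [-0.1, 0.1, -1.4]
opening: 0.19
t: 20.65
position: [0.461, 0.0352, 0.1772]
orientation: [-0.509, 0.49, -0.49, 0.51]
wrist_force: [0.6, -0.5, -0.2]
opening: 0.19
t: 21.32
position: [0.441, -0.0296, 0.1771]
orientation: [-0.509, 0.49, -0.49, 0.51]
wrist_force: [0.4, 0.3, -1.7]
opening: 0.193
[ 0.44114067 -0.02937136  0.17714811]
```

View pics/wrist6.png

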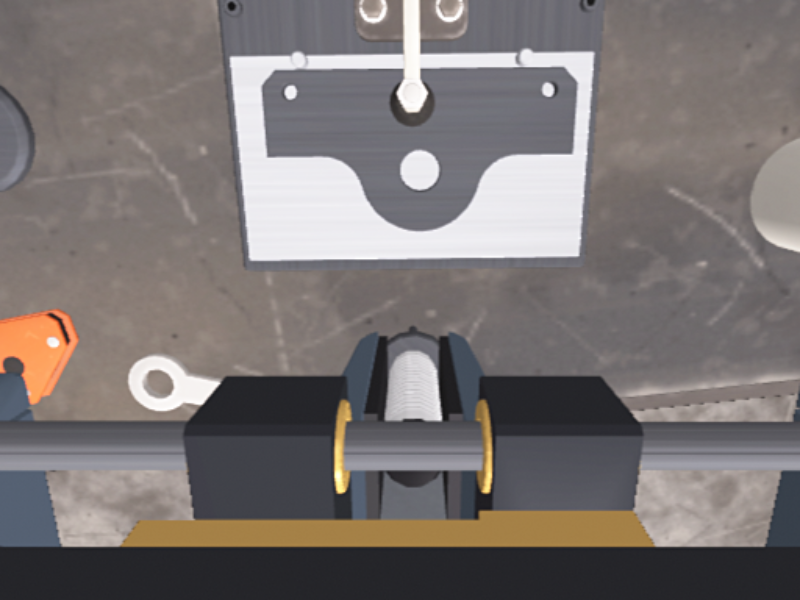

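Picture 9: clear view of the template on the blank, with the nose bottom at (420,231), shoulders along v≈157, and the scriber tip at (412,328) hanging straight in the jaws.

```bash
cat > edge.py <<'E'
import numpy as np
def edge(s): # arc length from edge_0 (template frame, mm), returns point and outward normal (towards the robot)
    # segments: left shoulder line y 75->54.2, fillet, nose, fillet, shoulder
    a=np.arctan2(32.9,8.5+0) # nose half angle from -x axis
    a=np.arctan2(32.9,26.5-18); L=[20.8,22*a,2*34*a,22*a,20.8]
    if s<=L[0]: return np.array([-10,75-s]),np.array([-1.,0])
    s-=L[0]
    if s<=L[1]:
        t=s/22; return np.array([-32+22*np.cos(t),54.2-22*np.sin(t)]),np.array([-np.cos(t),np.sin(t)])
    s-=L[1]
    if s<=L[2]:
        t=a-s/34; n=np.array([-np.cos(t),np.sin(t)]); return np.array([-18,0])+34*n,n
    s-=L[2]
    if s<=L[3]:
        t=a-s/22; return np.array([-32+22*np.cos(t),-54.2+22*np.sin(t)]),np.array([-np.cos(t),-np.sin(t)])
    s-=L[3]
    return np.array([-10,-54.2-s]),np.array([-1.,0])
a=np.arctan2(32.9,8.5);TOT=41.6+44*a+68*a
E
python3 - <<'E'
from h import *
from edge import *
from scipy.optimize import least_squares
f,K,M=last("wrist");k=1.5625
g=cv2.cvtColor(f,cv2.COLOR_RGB2GRAY).astype(float)
pts=[]
for u in range(int(275/k),int(568/k)+1):
    col=g[int(120/k):int(250/k),u];v0=int(120/k)
    idx=[i for i in range(len(col)-1) if col[i]<150<=col[i+1]]
    if not idx: continue
    i=idx[-1];pts.append((u,v0+i+(150-col[i])/(col[i+1]-col[i])))
pts=np.array(pts);W=np.array([onz(p,.023,K,M)[:2] for p in pts]);U=pts[:,0]*k
L=W[(U<318)];Rr=W[U>522];N=W[(U>375)&(U<466)]
A=np.vstack([L,Rr]);p=np.polyfit(A[:,1],A[:,0],1);yaw=np.arctan(-p[0]);print("shoulders",L.mean(0),Rr.mean(0),"yaw",yaw,"L/R slopes",np.polyfit(L[:,1],L[:,0],1)[0],np.polyfit(Rr[:,1],Rr[:,0],1)[0])
c=least_squares(lambda q:np.hypot(*(N-q[:2]).T)-q[2],[.49,-.02,.034]);print("nose c,r",c.x)
Rz=np.array([[np.cos(yaw),-np.sin(yaw)],[np.sin(yaw),np.cos(yaw)]])
yc=Rz.T@c.x[:2]; xs=(Rz.T@A.T)[0].mean();print("nose x - shoulder x mm (want -8)",(yc[0]-xs)*1e3)
T=Rz@[(xs+.010+yc[0]+.018)/2,yc[1]];print("template",T)
tip=onz((412/k-.3,328/k-.3),.0875,K,M);print("tip",tip)
for s in np.linspace(0,TOT,9):
    e,n=edge(s);print(s.round(1),(T+Rz@(e+2*n)/1000).round(4))
E
```

```text
shoulders [0.51447216 0.0384627 ] [ 0.5210879  -0.10015526] yaw 0.0476653279563477 L/R slopes -0.04543741921449854 -0.04528547616070507
nose c,r [ 0.50920358 -0.03034376  0.03355317]
nose x - shoulder x mm (want -8) -8.542801819249934
template [ 0.52745423 -0.02947318]
tip [ 0.43780506 -0.02892769  0.0875    ]
0.0 [0.5119 0.0449]
23.7 [0.5128 0.0215]
47.3 [0.5009 0.0048]
71.0 [ 0.4808 -0.0086]
94.6 [ 0.4735 -0.032 ]
118.3 [ 0.483  -0.0547]
141.9 [ 0.5043 -0.0661]
165.6 [ 0.5178 -0.0816]
189.2 [ 0.519 -0.105]
```

```bash
python3 -m creep '[0.1,0.2,0,0,-1, 0.25,0.4,0,0,-1, 0.45,0.6,0,0,-1, 0.65,0.8,0,0,-1, 0.8,0.93,-0.2,0,-1, 0.82,0.93,-0.45,0,-1, 0.82,0.93,-0.7,0,-1, 0.82,0.93,-0.87,0,-1]' 55
python3 - <<'E'
from h import *
F=[]
for i in range(4):
    f,K,M=cap("wrist" if i==3 else "top"); F.append(robot.observe()["wrist_force"])
print(np.mean(F,0).round(2),np.std(F,0).round(2),robot.observe()["position"],robot.observe()["orientation"])
k=1.5625
save(cv2.resize(f[60:240,160:400],(800,600),interpolation=2),"wrist7.png")
E
```

```text
t: 22.13
position: [0.5066, 0.0462, 0.1059]
orientation: [0.51, -0.49, 0.49, -0.509]
wrist_force: [0.2, 1.2, -0.9]
opening: 0.188
[-0.82 -0.16 -1.28] [1.42 0.48 0.87] [0.50699545 0.04577355 0.10778382] [ 0.50959949 -0.49039724  0.49020816 -0.50942602]
```

View pics/wrist7.png

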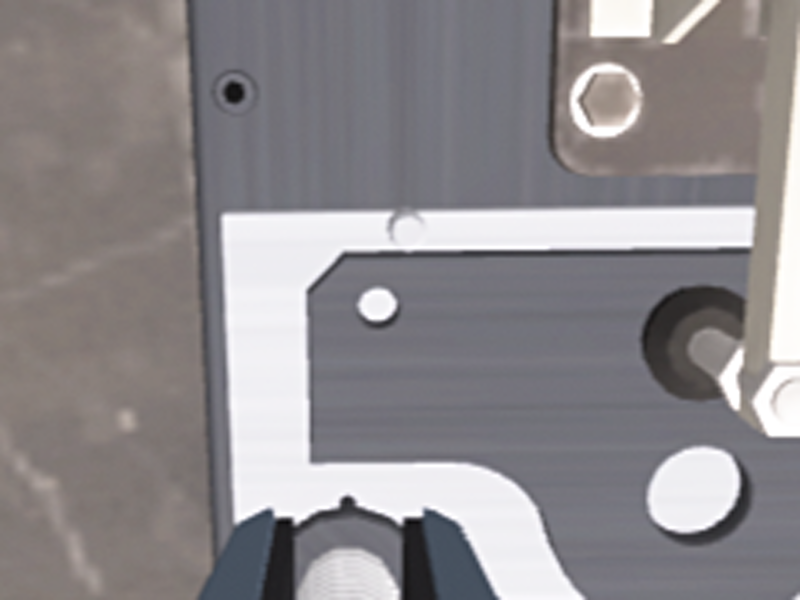

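Picture 10: the tip (348,500) is about 6–7 mm in front of the left shoulder edge (v=463) and about 8–9 mm from the left end (u=310). I feel forward, above the blank.

```bash
cat > fz.py <<'E'
from h import *
F=[];T=[]
import sys
for i in range(int(sys.argv[1]) if len(sys.argv)>1 else 3):
    robot.capture("top"); s=robot.observe(); F.append(s["wrist_force"]);T.append(s["ft_torque"])
print("F",np.mean(F,0).round(2),"T",np.mean(T,0).round(3),"p",np.round(s["position"],4),"t",round(s["t"],2))
E
python3 fz.py
python3 -m creep '[0.02,0,0,0,-1, 0.04,0,0,0,-1, 0.06,0,0,0,-1, 0.06,0,0,0,-1, 0.06,0,0,0,-1, 0.06,0,0,0,-1, 0.06,0,0,0,-1, 0.06,0,0,0,-1]' >/dev/null; python3 fz.py
python3 -m creep '[0.01,0,0,0,-1, 0.02,0,0,0,-1, 0.02,0,0,0,-1, 0.02,0,0,0,-1, 0.02,0,0,0,-1, 0.02,0,0,0,-1, 0.02,0,0,0,-1, 0.02,0,0,0,-1]' >/dev/null; python3 fz.py
```

```text
F [-0.09 -0.38 -1.3 ] T [ 0.021  0.015 -0.007] p [0.5075 0.0457 0.1086] t 22.48
F [-0.25 -0.18 -1.12] T [ 0.023  0.047 -0.001] p [0.5116 0.0456 0.1075] t 23.3
F [-0.16  0.2  -1.56] T [0.019 0.013 0.009] p [0.5133 0.0456 0.1075] t 24.12
```

```bash
for i in 1 2 3; do python3 -m creep '[0.006,0,0,0,-1, 0.012,0,0,0,-1, 0.012,0,0,0,-1, 0.012,0,0,0,-1, 0.012,0,0,0,-1, 0.012,0,0,0,-1, 0.012,0,0,0,-1, 0.012,0,0,0,-1]' >/dev/null; python3 fz.py; done
```

```text
F [ 0.02 -0.28 -1.35] T [0.034 0.022 0.019] p [0.5142 0.0456 0.1075] t 24.93
F [-2.33 -0.27 -1.28] T [0.044 0.592 0.001] p [0.5151 0.0456 0.1075] t 25.75
F [-5.08  0.71 -0.75] T [ 0.13   1.332 -0.019] p [0.5158 0.0456 0.1074] t 26.57
```

Contact at TCP x≈0.5143, stiffness ≈3 N/mm, and the torque gives a clean side force. I ease off to ≈2.5 N and press the point down ≈3 mm.

```bash
python3 -m creep '[-0.005,0,-0.01,0,-1, -0.01,0,-0.02,0,-1, -0.01,0,-0.03,0,-1, -0.01,0,-0.04,0,-1, -0.01,0,-0.05,0,-1, -0.01,0,-0.06,0,-1, -0.01,0,-0.07,0,-1, -0.01,0,-0.075,0,-1]' >/dev/null; python3 fz.py 4
python3 - <<'E'
from edge import *
import numpy as np
t=.0465;Rz=np.array([[np.cos(t),-np.sin(t)],[np.sin(t),np.cos(t)]])
# cumulative tip-centre path from edge_0-1mm, every 12 mm of edge length, units of 0.08 m, per-4mm substeps
s=np.arange(-1,TOT+2.5,1.5)
P=np.array([Rz@(edge(x)[0]+2*edge(x)[1]) for x in s])/80
for i in range(0,len(s)-1,8):
    j=min(i+8,len(s)-1);n=Rz@edge(s[j])[1]
    print(f"s={s[i]:.1f}->{s[j]:.1f} n=({n[0]:.2f},{n[1]:.2f})",[(P[q]-P[i]).round(3).tolist() for q in range(i+1,j+1)])
E
```

```text
F [-3.95  0.    0.41] T [-0.02   1.008  0.007] p [0.5154 0.0456 0.1015] t 27.43
s=-1.0->11.0 n=(-1.00,-0.05) [[0.001, -0.019], [0.002, -0.037], [0.003, -0.056], [0.003, -0.075], [0.004, -0.094], [0.005, -0.112], [0.006, -0.131], [0.007, -0.15]]
s=11.0->23.0 n=(-1.00,0.05) [[0.001, -0.019], [0.002, -0.037], [0.003, -0.056], [0.003, -0.075], [0.004, -0.094], [0.005, -0.112], [0.006, -0.13], [0.006, -0.147]]
s=23.0->35.0 n=(-0.83,0.56) [[-0.001, -0.017], [-0.004, -0.034], [-0.008, -0.05], [-0.013, -0.067], [-0.019, -0.083], [-0.026, -0.098], [-0.034, -0.113], [-0.043, -0.128]]
s=35.0->47.0 n=(-0.41,0.91) [[-0.01, -0.014], [-0.021, -0.027], [-0.033, -0.039], [-0.046, -0.05], [-0.059, -0.061], [-0.073, -0.071], [-0.088, -0.079], [-0.103, -0.087]]
s=47.0->59.0 n=(-0.54,0.84) [[-0.016, -0.007], [-0.032, -0.012], [-0.051, -0.018], [-0.07, -0.025], [-0.088, -0.033], [-0.106, -0.042], [-0.123, -0.052], [-0.14, -0.062]]
s=59.0->71.0 n=(-0.80,0.60) [[-0.016, -0.011], [-0.032, -0.023], [-0.048, -0.035], [-0.063, -0.049], [-0.077, -0.062], [-0.091, -0.077], [-0.104, -0.092], [-0.116, -0.107]]
s=71
[... 974 characters left out ...]
0.128, -0.042], [0.144, -0.047]]
s=143.0->155.0 n=(-0.79,-0.61) [[0.016, -0.007], [0.031, -0.014], [0.045, -0.023], [0.059, -0.033], [0.073, -0.044], [0.085, -0.055], [0.097, -0.067], [0.108, -0.081]]
s=155.0->167.0 n=(-0.99,-0.11) [[0.01, -0.014], [0.019, -0.028], [0.027, -0.043], [0.034, -0.059], [0.04, -0.075], [0.044, -0.091], [0.048, -0.108], [0.05, -0.125]]
s=167.0->179.0 n=(-1.00,-0.05) [[0.001, -0.017], [0.002, -0.036], [0.003, -0.055], [0.004, -0.073], [0.005, -0.092], [0.006, -0.111], [0.007, -0.129], [0.007, -0.148]]
s=179.0->191.0 n=(-1.00,-0.05) [[0.001, -0.019], [0.002, -0.037], [0.003, -0.056], [0.003, -0.075], [0.004, -0.094], [0.005, -0.112], [0.006, -0.131], [0.007, -0.15]]
```

```bash
python3 -m creep '[-0.004,-0.019,-0.002,0,-1, -0.003,-0.037,-0.004,0,-1, -0.002,-0.056,-0.006,0,-1, -0.001,-0.075,-0.006,0,-1, 0,-0.094,-0.006,0,-1, 0.001,-0.112,-0.006,0,-1, 0.002,-0.131,-0.006,0,-1, 0.003,-0.15,-0.006,0,-1]' >/dev/null; python3 fz.py 2
```

```text
F [-2.46 -1.04  0.43] T [-0.16   0.68  -0.017] p [0.5157 0.0332 0.1011] t 28.2
```

```bash
python3 -m creep '[0.001,-0.019,0,0,-1, 0.002,-0.037,0,0,-1, 0.003,-0.056,0,0,-1, 0.003,-0.075,0,0,-1, 0.004,-0.094,0,0,-1, 0.005,-0.112,0,0,-1, 0.006,-0.13,0,0,-1, 0.006,-0.147,0,0,-1]' >/dev/null; python3 fz.py 2
```

```text
F [-2.22  0.32  1.04] T [-0.101  0.676 -0.01 ] p [0.516  0.0215 0.101 ] t 28.97
```

```bash
python3 -m creep '[-0.001,-0.017,0,0,-1, -0.004,-0.034,0,0,-1, -0.008,-0.05,0,0,-1, -0.013,-0.067,0,0,-1, -0.019,-0.083,0,0,-1, -0.026,-0.098,0,0,-1, -0.034,-0.113,0,0,-1, -0.043,-0.128,0,0,-1]' >/dev/null; python3 fz.py 2
```

```text
F [-2.2   0.78  1.33] T [ 0.295  0.501 -0.009] p [0.5125 0.0113 0.1011] t 29.73
```

```bash
python3 -m creep '[-0.011,-0.015,0,0,-1, -0.022,-0.029,0,0,-1, -0.035,-0.042,0,0,-1, -0.049,-0.054,0,0,-1, -0.063,-0.066,0,0,-1, -0.077,-0.077,0,0,-1, -0.093,-0.086,0,0,-1, -0.109,-0.095,0,0,-1]' >/dev/null; python3 fz.py 2
```

```text
F [-0.36  3.74  0.35] T [ 1.156  0.096 -0.024] p [0.5039 0.0039 0.1011] t 30.5
```

```bash
python3 -m creep '[-0.017,-0.005,0,0,-1, -0.034,-0.009,0,0,-1, -0.053,-0.015,0,0,-1, -0.072,-0.022,0,0,-1, -0.09,-0.03,0,0,-1, -0.108,-0.039,0,0,-1, -0.125,-0.049,0,0,-1, -0.142,-0.059,0,0,-1]' >/dev/null; python3 fz.py 2
```

```text
F [-0.66 -0.68  0.59] T [-0.05   0.129  0.013] p [ 0.4921 -0.001   0.101 ] t 31.27
```

```bash
python3 -m creep '[0.002,-0.003,0,0,-1, 0.004,-0.006,0,0,-1, 0.004,-0.006,0,0,-1, 0.004,-0.006,0,0,-1, 0.004,-0.006,0,0,-1, 0.004,-0.006,0,0,-1, 0.004,-0.006,0,0,-1, 0.004,-0.006,0,0,-1]' >/dev/null; python3 fz.py 3
```

```text
F [-3.09  1.17  0.86] T [ 0.401  0.823 -0.016] p [ 0.4927 -0.0012  0.101 ] t 32.08
```

```bash
python3 -m creep '[-0.016,-0.011,0,0,-1, -0.032,-0.023,0,0,-1, -0.048,-0.035,0,0,-1, -0.063,-0.049,0,0,-1, -0.077,-0.062,0,0,-1, -0.09,-0.077,0,0,-1, -0.103,-0.092,0,0,-1, -0.115,-0.107,0,0,-1]' >/dev/null; python3 fz.py 2
```

```text
F [-2.04  0.84  0.18] T [ 0.146  0.377 -0.014] p [ 0.4834 -0.0101  0.101 ] t 32.85
```

```bash
python3 -m creep '[-0.008,-0.018,0,0,-1, -0.018,-0.035,0,0,-1, -0.028,-0.052,0,0,-1, -0.036,-0.069,0,0,-1, -0.044,-0.087,0,0,-1, -0.052,-0.105,0,0,-1, -0.058,-0.124,0,0,-1, -0.064,-0.143,0,0,-1]' >/dev/null; python3 fz.py 2
```

```text
F [-2.36  0.08  0.21] T [-0.062  0.895  0.003] p [ 0.4782 -0.0215  0.1009] t 33.62
```

```bash
python3 -m creep '[-0.005,-0.017,0,0,-1, -0.01,-0.034,0,0,-1, -0.012,-0.052,0,0,-1, -0.015,-0.071,0,0,-1, -0.017,-0.088,0,0,-1, -0.018,-0.107,0,0,-1, -0.017,-0.125,0,0,-1, -0.017,-0.143,0,0,-1]' >/dev/null; python3 fz.py 2
```

```text
F [-3.98 -0.33  0.8 ] T [0.021 1.02  0.   ] p [ 0.4771 -0.033   0.101 ] t 34.38
```

```bash
python3 -m creep '[0.001,-0.02,0,0,-1, 0.002,-0.04,0,0,-1, 0.004,-0.06,0,0,-1, 0.008,-0.08,0,0,-1, 0.012,-0.1,0,0,-1, 0.017,-0.12,0,0,-1, 0.023,-0.139,0,0,-1, 0.03,-0.158,0,0,-1]' >/dev/null; python3 fz.py 2
```

```text
F [-2.61 -0.7   0.85] T [-0.194  0.642  0.032] p [ 0.4799 -0.0456  0.1011] t 35.15
```

```bash
python3 -m creep '[0.008,-0.018,0,0,-1, 0.017,-0.036,0,0,-1, 0.027,-0.053,0,0,-1, 0.038,-0.07,0,0,-1, 0.049,-0.086,0,0,-1, 0.061,-0.102,0,0,-1, 0.074,-0.117,0,0,-1, 0.088,-0.132,0,0,-1]' >/dev/null; python3 fz.py 2
```

```text
F [-1.58 -1.68  0.76] T [-0.47   0.31   0.022] p [ 0.4871 -0.0562  0.1012] t 35.92
```

```bash
python3 -m creep '[0.014,-0.013,0,0,-1, 0.028,-0.026,0,0,-1, 0.043,-0.038,0,0,-1, 0.059,-0.05,0,0,-1, 0.075,-0.061,0,0,-1, 0.092,-0.071,0,0,-1, 0.108,-0.08,0,0,-1, 0.126,-0.089,0,0,-1]' >/dev/null; python3 fz.py 2
```

```text
F [-1.59 -2.45  0.88] T [-0.681  0.545  0.038] p [ 0.4971 -0.0632  0.1011] t 36.68
```

```bash
python3 -m creep '[0.018,-0.008,0,0,-1, 0.036,-0.017,0,0,-1, 0.055,-0.024,0,0,-1, 0.074,-0.029,0,0,-1, 0.093,-0.034,0,0,-1, 0.112,-0.038,0,0,-1, 0.128,-0.043,0,0,-1, 0.144,-0.048,0,0,-1]' >/dev/null; python3 fz.py 2
```

```text
F [-1.59 -2.25  0.14] T [-0.601  0.501  0.023] p [ 0.5086 -0.0669  0.1011] t 37.45
```

```bash
python3 -m creep '[0.016,-0.007,0,0,-1, 0.031,-0.014,0,0,-1, 0.045,-0.023,0,0,-1, 0.059,-0.033,0,0,-1, 0.073,-0.044,0,0,-1, 0.085,-0.055,0,0,-1, 0.097,-0.067,0,0,-1, 0.108,-0.081,0,0,-1]' >/dev/null; python3 fz.py 2
```

```text
F [-1.33 -1.02  0.76] T [-0.342  0.411 -0.025] p [ 0.5172 -0.0735  0.1012] t 38.22
```

```bash
python3 -m creep '[0.011,-0.014,0,0,-1, 0.02,-0.028,0,0,-1, 0.029,-0.043,0,0,-1, 0.036,-0.059,0,0,-1, 0.042,-0.075,0,0,-1, 0.047,-0.091,0,0,-1, 0.051,-0.108,0,0,-1, 0.053,-0.125,0,0,-1]' >/dev/null; python3 fz.py 2
```

```text
F [-1.08 -0.7   0.51] T [-0.132  0.39  -0.003] p [ 0.5213 -0.0836  0.1011] t 38.98
```

```bash
python3 -m creep '[0.003,-0.017,0,0,-1, 0.006,-0.036,0,0,-1, 0.008,-0.055,0,0,-1, 0.009,-0.073,0,0,-1, 0.01,-0.092,0,0,-1, 0.011,-0.111,0,0,-1, 0.012,-0.129,0,0,-1, 0.012,-0.148,0,0,-1]' >/dev/null; python3 fz.py 2
```

```text
F [-1.45 -0.37  0.26] T [-0.098  0.487  0.047] p [ 0.5221 -0.0955  0.1011] t 39.75
```

```bash
python3 -m creep '[0.002,-0.019,0,0,-1, 0.004,-0.037,0,0,-1, 0.005,-0.056,0,0,-1, 0.006,-0.075,0,0,-1, 0.007,-0.094,0,0,-1, 0.008,-0.112,0,0,-1, 0.009,-0.131,0,0,-1, 0.009,-0.148,0,0,-1]' >/dev/null; python3 fz.py 2
python3 - <<'E'
from h import *
f,K,M=cap("wrist");h=cap("top")[0];cap("scene")
a=cv2.resize(f[60:240,100:400],(800,480),interpolation=2)
save(a,"wrist11.png")
E
```

```text
F [-2.06 -0.55  0.62] T [-0.122  0.605  0.026] p [ 0.5229 -0.1073  0.1011] t 40.52
```

View pics/wrist11.png

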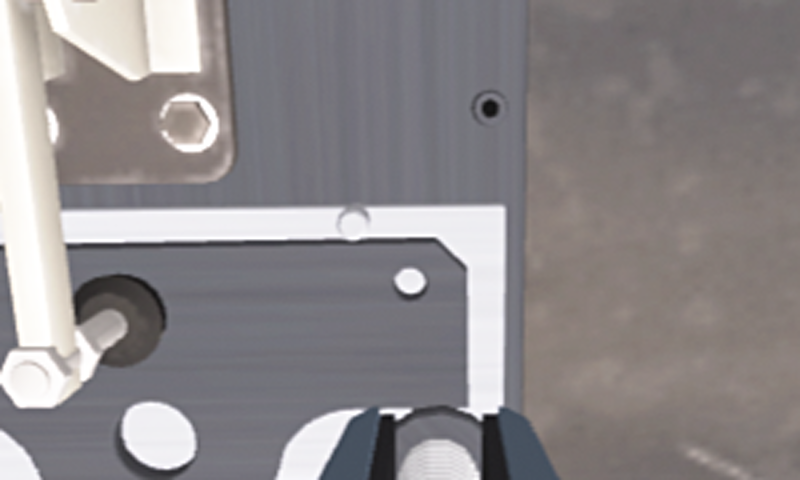

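Picture 11: the pin stop (353,222), template and pad (120,320) are unmoved, and the scriber at (437,420) is about 8 mm from the right end (u=467), past the last station. I lift off and go back round the clamp to the stand.

```bash
python3 -m creep '[-0.01,0,0.1,0,-1, -0.05,0,0.25,0,-1, -0.1,0,0.4,0,-1, -0.15,0,0.55,0,-1, -0.2,0,0.7,0,-1, -0.27,0,0.82,0,-1, -0.34,0,0.92,0,-1, -0.4,0,0.96,0,-1]' | head -2
python3 -m creep '[-0.04,0.1,0,0,-1, -0.08,0.21,0,0,-1, -0.12,0.32,0,0,-1, -0.16,0.42,0,0,-1, -0.2,0.53,0,0,-1, -0.24,0.64,0,0,-1, -0.27,0.74,0,0,-1, -0.3,0.844,0,0,-1]' | head -2
for i in 1 2; do python3 -m creep '[0,0.1,0,0,-1, 0,0.21,0,0,-1, 0,0.32,0,0,-1, 0,0.42,0,0,-1, 0,0.53,0,0,-1, 0,0.64,0,0,-1, 0,0.74,0,0,-1, 0,0.844,0,0,-1]' | head -2; done
python3 -m creep '[0.04,0.1,0,0,-1, 0.08,0.21,0,0,-1, 0.12,0.32,0,0,-1, 0.16,0.42,0,0,-1, 0.2,0.53,0,0,-1, 0.24,0.64,0,0,-1, 0.27,0.74,0,0,-1, 0.3,0.844,0,0,-1]' | head -2
python3 - <<'E'
from h import *
f,K,M=cap("wrist");g,_,_=cap("top");print(robot.observe()["position"])
d=np.load("pics/wrist_21.32.npz") if __import__("os").path.exists("pics/wrist_21.32.npz") else None
a=f[150:290,190:340]; b=cv2.resize(a,(400,373),interpolation=2)
import glob
c=[x for x in glob.glob("pics/wrist_21*.npz")];print(c)
b2=cv2.resize(np.load(c[0])["f"][150:290,190:340],(400,373),interpolation=2)
save(np.hstack([b,b2]),"wrist12.png")
E
```

```text
t: 41.33
position: [0.4907, -0.1071, 0.1792]
t: 42.0
position: [0.4665, -0.0385, 0.1778]
t: 42.67
position: [0.4668, 0.0289, 0.1779]
t: 43.33
position: [0.4668, 0.0964, 0.1779]
t: 44.0
position: [0.491, 0.164, 0.1778]
[0.49116646 0.1641644  0.17786958]
['pics/wrist_21.32.npz']
```

View pics/wrist12.png

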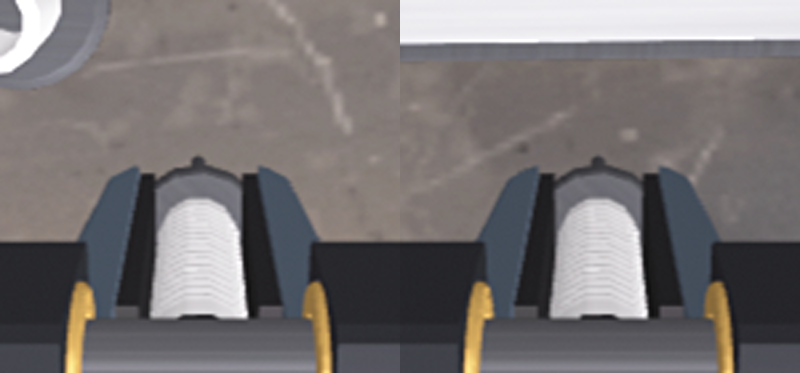

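Picture 12: left (now) and right (before scribing) show the tip in the same place in the jaws, so the scriber did not slip. Returning to the pick-up pose.

```bash
python3 -m creep '[0.05,0.11,0,0,-1, 0.1,0.22,0,0,-1, 0.15,0.33,0,0,-1, 0.2,0.44,0,0,-1, 0.25,0.55,0,0,-1, 0.3,0.66,0,0,-1, 0.35,0.77,0,0,-1, 0.379,0.829,0,0,-1]' | head -2
python3 fz.py 3
python3 -m creep '[0,0,-0.06,0,-1, 0,0,-0.12,0,-1, 0,0,-0.19,0,-1, 0,0,-0.25,0,-1, 0,0,-0.31,0,-1, 0,0,-0.37,0,-1, 0,0,-0.44,0,-1, 0,0,-0.5,0,-1]' | sed -n '2p;4p'
python3 fz.py 2
```

```text
t: 44.77
position: [0.5217, 0.2307, 0.1778]
F [ 0.17  0.05 -1.48] T [ 0.037  0.019 -0.014] p [0.5211 0.2297 0.1777] t 44.92
position: [0.521, 0.2294, 0.1372]
wrist_force: [0.4, -0.4, -2.0]
F [-0.38 -0.5  -1.64] T [-0.006  0.039 -0.026] p [0.5207 0.2293 0.1369] t 45.68
```

```bash
python3 -m creep '[0.003,0.005,-0.05,0,-1, 0.006,0.01,-0.1,0,-1, 0.006,0.01,-0.15,0,-1, 0.006,0.01,-0.2,0,-1, 0.006,0.01,-0.26,0,-1, 0.006,0.01,-0.32,0,-1, 0.006,0.01,-0.38,0,-1, 0.006,0.01,-0.43,0,-1]' | sed -n '2p;4p'
python3 fz.py 2
python3 -m creep '[0,0,-0.02,0,-1, 0,0,-0.04,0,-1, 0,0,-0.055,0,-1, 0,0,-0.065,0,-1, 0,0,-0.07,0,-1, 0,0,-0.075,0,-1, 0,0,-0.075,0,-1, 0,0,-0.075,0,-1]' | sed -n '2p;4p'
python3 fz.py 2
```

```text
position: [0.5215, 0.2302, 0.1028]
wrist_force: [-0.0, 0.0, -1.1]
F [-0.24  0.52 -1.96] T [-0.014  0.068 -0.006] p [0.5212 0.2301 0.1027] t 46.45
position: [0.5217, 0.2303, 0.0978]
wrist_force: [-1.7, -0.7, 4.2]
F [-1.23 -1.08  5.19] T [-0.141  0.405  0.018] p [0.5217 0.2303 0.0978] t 47.22
```

Seated: the collar carries load at z 0.0978, the same height as at pick-up. Releasing and rising.

```bash
python3 -m creep '[0,0,0,0,-0.6, 0,0,0,0,-0.6, 0,0,0,0,-0.4, 0,0,0,0,-0.2, 0,0,0,0,0, 0,0,0,0,0, 0,0,0,0,0, 0,0,0,0,0]'
for i in 1 2; do python3 -m creep '[0,0,0.1,0,0, 0,0,0.22,0,0, 0,0,0.35,0,0, 0,0,0.47,0,0, 0,0,0.6,0,0, 0,0,0.72,0,0, 0,0,0.85,0,0, 0,0,0.95,0,0]' | head -2; done
python3 -m creep '[-0.05,0,0,0,0, -0.12,0,0,0,0, -0.2,0,0,0,0, -0.27,0,0,0,0, -0.35,0,0,0,0, -0.42,0,0,0,0, -0.5,0,0,0,0, -0.5,0,0,0,0]' | head -2
python3 - <<'E'
from h import *
def cmp(n,old,box):
    d=np.load(old);f,K,M=cap(n);x0,y0,x1,y1=box
    D=np.abs(f.astype(int)-d["f"].astype(int)).max(2)[y0:y1,x0:x1];m=(D>40).astype(np.uint8)
    print(n,old,"changed px",int(m.sum()),cv2.boundingRect(m)); return f
import glob;print(sorted(glob.glob("pics/scene_*.npz")),sorted(glob.glob("pics/top_*.npz")))
s0=sorted(glob.glob("pics/scene_*.npz"),key=lambda x:float(x[11:-4]))[0];t0=sorted(glob.glob("pics/top_*.npz"),key=lambda x:float(x[9:-4]))[0]
f=cmp("scene",s0,(190,220,245,305));cmp("scene",s0,(245,200,330,270));cmp("top",t0,(215,185,295,235));cmp("top",t0,(150,155,205,225))
E
```

```text
t: 47.88
position: [0.5216, 0.2302, 0.0974]
orientation: [0.509, -0.49, 0.49, -0.509]
wrist_force: [0.1, -0.1, 0.1]
opening: 0.5
t: 48.55
position: [0.5218, 0.2303, 0.175]
t: 49.22
position: [0.5218, 0.2303, 0.2508]
t: 49.88
position: [0.4804, 0.2302, 0.2493]
['pics/scene_0.00.npz', 'pics/scene_11.78.npz', 'pics/scene_15.93.npz', 'pics/scene_21.42.npz', 'pics/scene_40.62.npz', 'pics/scene_7.02.npz', 'pics/scene_9.07.npz'] ['pics/top_0.05.npz', 'pics/top_15.88.npz', 'pics/top_21.37.npz', 'pics/top_22.13.npz', 'pics/top_22.18.npz', 'pics/top_22.23.npz', 'pics/top_40.57.npz', 'pics/top_44.05.npz', 'pics/top_5.53.npz', 'pics/top_6.97.npz']
scene pics/scene_0.00.npz changed px 8 (21, 34, 9, 24)
scene pics/scene_0.00.npz changed px 298 (0, 0, 31, 52)
top pics/top_0.05.npz changed px 19 (35, 0, 5, 13)
top pics/top_0.05.npz changed px 185 (0, 38, 25, 32)
```

```bash
python3 - <<'E'
from h import *
f,K,M=cap("scene")
def cap_c(f):
    s=f[240:265,204:224].max(2);m=(s<50).astype(np.uint8);n,l,st,c=cv2.connectedComponentsWithStats(m);i=1+np.argmax(st[1:,4]);return c[i].round(2),st[i,4]
print("cap before/after",cap_c(np.load("pics/scene_0.00.npz")["f"]),cap_c(f))
for o in("15.93","21.42"):
    D=np.abs(f.astype(int)-np.load(f"pics/scene_{o}.npz")["f"].astype(int)).max(2)[175:270,225:330]>40;print("fixture vs",o,D.sum())
D=np.abs(f.astype(int)-np.load("pics/scene_0.00.npz")["f"].astype(int)).max(2)>40
m=D.astype(np.uint8)[:,:370];n,l,st,c=cv2.connectedComponentsWithStats(m);print([s.tolist() for s in st[1:] if s[4]>12])
print(robot.observe()["wrist_force"],robot.observe()["t"])
E
```

```text
cap before/after (array([ 8.75, 12.5 ]), np.int32(20)) (array([ 9.09, 11.74]), np.int32(23))
fixture vs 15.93 473
fixture vs 21.42 1203
[[172, 0, 195, 232, 14430], [204, 138, 8, 4, 15], [266, 231, 7, 5, 22]]
[-0.60887781  0.27481741  0.06160342] 50.1333
```

The scriber's cap centroid differs by 0.8 px from the start, which is ambiguous. I check with the wrist camera at the same pose used before the pick-up.

```bash
python3 -m creep '[0.1,0.01,-0.06,0,0, 0.2,0.02,-0.12,0,0, 0.3,0.03,-0.2,0,0, 0.4,0.03,-0.28,0,0, 0.4,0.03,-0.35,0,0, 0.4,0.03,-0.35,0,0, 0.4,0.03,-0.35,0,0, 0.4,0.03,-0.35,0,0]' | sed -n '2p'
python3 - <<'E'
from h import *
import glob
w=[x for x in glob.glob("pics/wrist_15*.npz")][0];d=np.load(w);f,K,M=cap("wrist");k=1.5625
o1,o2=-d["M"][:3,:3].T@d["M"][:3,3],-M[:3,:3].T@M[:3,3];print("cam shift mm",(o2-o1)*1e3)
def feats(f):
    r={}
    g=f[165:210,245:290].max(2);m=(g<45).astype(np.uint8);n,l,st,c=cv2.connectedComponentsWithStats(m);i=1+np.argmax(st[1:,4]);p=np.argwhere(l==i)
    # cap's circular top: lowest dark rows, min enclosing box
    r["cap"]=(p[:,1].min()+245,p[:,1].max()+245,p[:,0].min()+165,p[:,0].max()+165,len(p)); return r
print(feats(d["f"]),feats(f))
def shift(a,b,box):
    x0,y0,x1,y1=box;A,B=[cv2.cvtColor(q,cv2.COLOR_RGB2GRAY)[y0:y1,x0:x1].astype(np.float32) for q in(a,b)]
    t=B[6:-6,6:-6];r=cv2.matchTemplate(A,t,cv2.TM_CCOEFF_NORMED);_,v,_,loc=cv2.minMaxLoc(r);return 6-loc[0],6-loc[1],round(v,3)
print("cap",shift(d["f"],f,(248,172,288,214)),"foot",shift(d["f"],f,(228,125,305,165)),"green",shift(d["f"],f,(320,48,385,105)),"tube+scriber",shift(d["f"],f,(240,140,295,212)))
E
```

```text
position: [0.5134, 0.2326, 0.2214]
cam shift mm [ 0.77306717 -0.17480092  0.48955342]
{'cap': (np.int64(257), np.int64(277), np.int64(182), np.int64(201), 134)} {'cap': (np.int64(257), np.int64(277), np.int64(183), np.int64(203), 139)}
cap (0, 1, 0.972) foot (0, 1, 0.999) green (0, 1, 0.98) tube+scriber (0, 1, 0.98)
```

```bash
python3 - <<'E'
from h import *
a=np.load("pics/scene_0.00.npz")["f"];b,K,M=last("scene")
A,B=[cv2.cvtColor(q,cv2.COLOR_RGB2GRAY).astype(np.float32) for q in(a,b)]
for n,(x0,y0,x1,y1) in dict(grip=(204,246,224,272),tube=(200,274,232,302),green=(196,222,214,246)).items():
    w=np.eye(2,3,dtype=np.float32)
    cc,w=cv2.findTransformECC(A[y0:y1,x0:x1],B[y0:y1,x0:x1],w,cv2.MOTION_TRANSLATION,(3,200,1e-5),None,3);print(n,w[:,2].round(2),round(cc,3))
print(A[246:262,213].round().tolist());print(B[246:262,213].round().tolist())
p=[proj([.520,.2308,z],K,M) for z in(.123,.125)];print(p)
E
```

```text
grip [ 0.11 -0.08] 0.994
tube [-0.02 -0.05] 0.998
green [-0.01  0.05] 0.995
[104.0, 93.0, 56.0, 41.0, 46.0, 50.0, 44.0, 38.0, 1.0, 151.0, 219.0, 219.0, 244.0, 253.0, 226.0, 203.0]
[103.0, 97.0, 60.0, 49.0, 41.0, 56.0, 39.0, 28.0, 13.0, 153.0, 222.0, 209.0, 208.0, 224.0, 237.0, 231.0]
[array([211.63547103, 249.57404765]), array([211.57352922, 248.82775222])]
```

```bash
python3 - <<'E'
from h import *
g=lambda f:cv2.cvtColor(f,cv2.COLOR_RGB2GRAY).astype(np.float32)
T=g(cap("top")[0]);S=g(cap("scene")[0])
def ecc(A,B,x0,y0,x1,y1):
    try: cc,w=cv2.findTransformECC(A[y0:y1,x0:x1],B[y0:y1,x0:x1],np.eye(2,3,dtype=np.float32),cv2.MOTION_TRANSLATION,(3,200,1e-5),None,3);return w[:,2].round(2),round(cc,3)
    except cv2.error as e: return "fail"
for o in("15.88","5.53"): print("template top vs",o,ecc(g(np.load(f"pics/top_{o}.npz")["f"]),T,222,188,285,226))
A=g(np.load("pics/scene_11.78.npz")["f"]);print("template+pad scene",ecc(A,S,248,214,298,254),"lever lower",ecc(A,S,238,200,262,232))
print("handle red vs 15.93",ecc(g(np.load("pics/scene_15.93.npz")["f"]),S,234,180,252,205))
s=robot.observe();print(s["t"],s["wrist_force"]);robot.sign_off()
E
```

```text
template top vs 15.88 (array([ 0.04, -0.03], dtype=float32), 0.999)
template top vs 5.53 fail
template+pad scene (array([ 0.03, -0.03], dtype=float32), 0.998) lever lower (array([-0.01, -0.01], dtype=float32), 0.999)
handle red vs 15.93 (array([-0.01,  0.03], dtype=float32), 0.999)
50.95 [-1.0541264  -0.755831    0.70669218]
the job is handed in; nothing more can be done
```

I closed the clamp onto its stop and scribed the whole front edge in one pass, left to right. The scriber is back in its stand, and I handed the job in at t ≈ 51 s.

**Clamp:** I pushed it to a firm stop, with about 50 N at the handle and no more travel. Camera comparisons at the end show the lever, pad and template within 0.05 px of where they were after clamping.

**Scribing:**
- **Point and span:** it stayed about 2.5–3 mm in, judged from the vertical force. The line runs from about 9 mm from the left end to about 8 mm from the right end.
- **Side force:** it was mostly 1.5–4 N against the edge.
- **One doubtful spot:** at about 59 mm along, between stations 2 and 3, the side force read about 0. The point may have just lost the edge there. I pressed it back in before moving on, and the force returned to 2.9 N.

**Scriber:** it did not slip in the jaws. The collar seated at the same height as at pick-up. A crude first check of its cap disagreed by 0.8 px. A finer comparison put the grip within about 0.1 px (roughly 0.2 mm) of its starting position.

**Other things:** the green look-alike and the stand showed no shift. I did not separately check the cup, magnetic angle and offcut at the end.

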